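Hold a loudspeaker driver down in the sprung test cradle

ROBOT

A 6-joint arm with a two-finger parallel gripper is mounted at the origin on the work surface. World frame = base frame: x ahead of the robot, y to its left, z up, the work surface at z = 0. Lengths are in m, angles in rad, forces in N, time in s.
With the tool pointing down it reaches from about 0.25 to 0.725 m from the base axis. Payload 9.7 kg.
Tool frame: the origin (TCP) lies between the finger pads; the fingertips stand manip.tips_ahead ahead of it and the grasp point (between the pads) is the TCP (manip.tips_ahead is the distance from the TCP to the fingertips, in m); z points along the fingers, y is the line along which they close (so a half turn about z gives the same grasp; the last joint's range is limited). The gripper opens to 85 mm and grips with 20 to 120 N. Pads are 22 mm wide; open, the fingers measure 114 mm over their backs; the gripper's body (76 mm by 85 mm) begins 54 mm behind the grasp point. The pads swing forward as they close: fully open they stand 13 mm farther back than shut.
Start: joints at [-1.268, 0.087, 0.176, 1.66, 0, 1.571], TCP at [0.164, -0.525, 0.25] pointing down, gripper open.
Joint ranges: [-3.13, 3.13], [-0.85, 1.81], [-1.15, 1.24], [-2.2, 2.28], [-1.44, 1.52], [-3.14, 3.14]. Speed limits (rad/s): [2.22, 2.22, 2.57, 3.14, 3.14, 3.14].

INTERFACE

Orientations are given as [roll, pitch, yaw] about the fixed x, y, z axes, in that order (R = Rz(yaw) Ry(pitch) Rx(roll)).
In Python, from rig import state, cams, manip gives the robot as it stands. The module is installed in compiled form; this text tells all that it offers.
- The arm moves only by the tool jog_arm, never from a script. Its argument "motion" is a list of rows, each a list of 6 numbers: the shift along the tool's x, y, z each as a share of 0.75 m, from -1 to 1, then the turn, a rotation vector about the tool's x, y, z each as a share of 120 degrees, from -1 to 1. A call has 1 to 12 rows; each row is the pose to reach, as a shift and turn from the pose commanded when the call began, along the tool's axes at that moment; what a row does not reach only later rows make up. A row lasts 1/12 s, in which the tool goes at most 41.7 mm and 7.16 degrees, less where a joint would pass 70% of its speed; a pose out of reach is approached as far as the arm can. A call with a number of a shift or a turn outside -1 to 1 is refused whole. A call with a gripper value outside its range is refused whole. "jaw" is the opening, from 0 (shut) to 1 (fully open), set as the call begins (left out, the last holds). The fingers move at their own pace and stop on an object; "grip_force" is the grip in N (left out, the last holds). Time passes only in rows, so rows that repeat a pose let the fingers close. It gives the time, the measured TCP pose, the force, the opening and the grip force at its end, in the units of the state.
- state(): the state, without advancing time (a new reading comes with each control period).
- cams.read_camera(name): name is "scene" or "top" or "wrist"; returns a dict with "image" (400x640x3 uint8, red, green, blue), "mtx" (3x3 intrinsics, pixels), "rvec" (rotation vector, rad) and "tvec" (3), from world to camera coordinates, as OpenCV has them; the wrist camera has in their place "mount" (4x4, takes a point from camera to tool coordinates, whose origin is the TCP and whose axes are the flange's). Camera axes: x right, y down, z forward; pixel columns grow to the right and rows downward; lengths in m; the calibration is good to about 2 mm. A picture is of the moment at which its call begins: read the wrist's pose just before it. There is no depth.
- manip.sign_off(): hands the job in; it is judged then, once.
The state is a dict: "t": time; "joints": joint angles; "joint_vel": joint speeds; "effort": joint torques, N m; "tool_pos": TCP position; "eef_rot": TCP orientation; "force": force on the tool from outside, world axes, zero at the start; "ft_torque": the same for the moment, N m; "finger_gap": finger opening in m; "gripper_force": force on a finger pad.
Only numpy, scipy, OpenCV 4.12 (cv2) and the standard library are available. Lean on these libraries where they do the work, as an engineer would, in place of code of your own. Each camera call takes 0.05 s, during which the arm holds its last target. There are 200 camera calls.

TASK

Lay the orange spacer flat on the seat of the test jig's black sprung ring cradle, its lug out through the gap opposite the contact pins, and let go of it; then lower (do not drop) the plain-backed loudspeaker driver, the one without the red dot, face down onto the spacer with its white terminal tag in the other gap, over the pins. Push the driver down until the cradle is fully home against its springs, and finish while still holding it down there. Leave everything else on the bench where it is.

Things in the scene. Friction and masses are not known exactly. Their poses are not given: they have to be found in the camera images.
- driver_center (a point): the plain-backed loudspeaker driver, face down, magnet up; 42 mm high, 0.25 kg +-20%: flange 66 mm diameter, 5 mm thick, at the bottom; basket tapering inwards up to 20 mm; round magnet 45 mm diameter from 20 to 42 mm up (grip it, or push on its flat back). This point: on the axis, 21 mm above the underside. x points to its terminal tag, z up
- driver_tag (a point): middle of the contact part of the driver's white terminal tag, 46.5 mm from the driver's axis along its +x and 18.5 mm lower than driver_center; the tag is 14 mm wide, 3 mm thick, starts at the flange and ends 50 mm from the axis
- spacer_ring (a point): the orange plastic spacer: a flat ring, outside 66 mm, hole 51 mm, 4 mm thick, 35 g, lying flat. This point is the centre of the ring, 2 mm above its underside. An arm 10 mm wide runs from the ring along its -x to an upright lug; z up.
- spacer_lug (a point): centre of the upright grip lug of the orange spacer, 57 mm from the ring's centre along the spacer's -x; the lug measures 14 mm (along x) by 10 mm (along y, the width to pinch) and stands from the underside of the spacer to 24 mm above it; this point is 12 mm above the underside
- cradle_seat (a point): centre of the top of the flat seat (hole 54 mm) of the black ring cradle, 52 mm above the bench when up; moves with it. The wall round it, inner diameter 71 mm, flares to about 82 mm at its rim 14 mm above the seat; gaps 24 mm wide at +x (driver's tag, pins below) and -x (spacer's arm; the lug stays outside). Outside the wall nothing is higher than the seat. z up
- contact_pins (a point): tips of the two contact pins on their blue block, fixed to the jig 46.5 mm from the cradle's axis along its +x; they do not resist the tag
- cradle (a joint): how far the cradle is pressed straight down: 0 (up; the springs keep it there even with spacer and driver in it) to 0.012 m (fully home, hard stop). The springs push about 7 N when up, 15.5 N at home; weights supply about 5 N, so a further push of about 8 to 12 N holds it home. It springs up when let go
- reject_center (a point): a second driver of the same shape and size with a red dot 32 mm across on its magnet, point as for driver_center; leave alone
- grey_spacer_lug (a point): lug of a grey spacer of the same outside shape with a smaller hole; leave alone
- multimeter_center (a point): yellow hand-held multimeter 90 x 180 x 34 mm lying on its back; its centre; leave alone
- calibrator_center (a point): dark upright sound calibrator with a blue band, 44 mm diameter, 88 mm high; its centre; leave alone
- parts_tray_center (a point): blue tray of connectors, 100 x 150 x 28 mm; its centre; leave alone
- screwdriver_grip (a point): screwdriver 170 mm long lying on the mat; its handle; leave alone
- solvent_center (a point): white solvent dispenser bottle with a yellow band and a blue top, 60 mm diameter, 126 mm high; its centre; leave alone
Not all that is in view belongs to the job. What is shaped like the part that bears driver_center but green or pink is not meant.

How it is judged:
On the way:
1. the orange spacer lies flat on the cradle's seat, let go, its lug through the gap opposite the pins (horizontal distance between spacer_ring and cradle_seat below 0.005 m and z of spacer_ring in the frame of cradle_seat between 0 and 0.0045 m and angle between spacer_ring's own z axis and vertical below 0.08 rad and x of spacer_lug in the frame of cradle_seat below -0.05 m and contact force between the fingers and spacer below 0.2 N and horizontal distance between driver_center and cradle_seat above 0.08 m), for 0.2 s.
At the end, for the whole second after the job is handed in: Robot still pushing the driver (over 4 N; over 6 N reaches the spacer), cradle at least 10.5 of 12 mm down; spacer on the seat and driver flat on it (tilt under 0.08 rad), each within 5 mm of the axis, lug out of the gap opposite the pins, tag within 10 mm of the pins from above; still (value of joint cradle above 0.0105 m and horizontal distance between each of spacer_ring, driver_center and cradle_seat below 0.005 m and z of spacer_ring in the frame of cradle_seat between 0 and 0.0045 m and x of spacer_lug in the frame of cradle_seat below -0.05 m and z of driver_center in the frame of cradle_seat between 0.0225 and 0.0275 m and angle between driver_center's own z axis and vertical below 0.08 rad and horizontal distance between driver_tag and contact_pins below 0.01 m and contact force between driver and spacer above 6 N and contact force between any of the fingers, the arm and driver above 4 N and linear speed of driver below 0.02 m/s); the arm keeps its last pose, push and grip.
It fails at once if the driver is dropped or thrown (moves faster than 0.4 m/s while not touched by the robot) (contact force between each of the fingers, the arm and driver below 0.05 N and linear speed of driver above 0.4 m/s).
It fails at once if another thing on the bench is moved more than 30 mm (distance of any of reject_center, grey_spacer_lug, multimeter_center, calibrator_center, parts_tray_center, screwdriver_grip, solvent_center from where it was at the start of the episode above 0.03 m).
It also fails if it takes over 53 s, if anything falls off the work surface, if the arm or the gripper's body presses on something with over 40 N, if the wrist force passes 120 N, or if a joint passes its speed limit or range.

## Working session

There is one attempt and no reset: what is moved stays moved. The work goes in short steps, Python scripts to look and compute and a tool call to move; the robot and the scene stay as the last step left them, time stands still between calls to the robot, and variables do not carry over. Pictures are saved under pics/ and viewed, at most 10 in all, crops included, and the job is handed in when it is done.

Besides the shell and the picture viewer there is one more tool, called after "Request:" by a JSON object that holds its "name" and its "arguments", one argument or row to a line. jog_arm: Moves the arm, as the interface text tells. Shift numbers are shares of 0.75 m and turn numbers shares of 120 degrees, none past 1 either way. Its arguments: {"type":"object","properties":{"motion":{"type":"array"},"jaw":{"type":"number"},"grip_force":{"type":"number"}},"required":["motion"]}

```bash
mkdir -p pics; cat > h.py <<'E'
import numpy as np, cv2
from rig import state, cams, manip
from scipy.spatial.transform import Rotation as R
def shot(n, save=None):
    s=state(); c=cams.read_camera(n); im=cv2.cvtColor(c["image"],cv2.COLOR_RGB2BGR)
    if save: cv2.imwrite("pics/"+save,im)
    K=np.array(c["mtx"],float)
    if n=="wrist":
        T=np.eye(4); T[:3,:3]=R.from_euler("xyz",s["eef_rot"]).as_matrix(); T[:3,3]=s["tool_pos"]
        W=T@np.array(c["mount"])
    else:
        M=np.eye(4); M[:3,:3]=cv2.Rodrigues(np.array(c["rvec"],float))[0]; M[:3,3]=np.ravel(c["tvec"]); W=np.linalg.inv(M)
    return im,K,W
def ray(K,W,uv,z):
    d=W[:3,:3]@np.linalg.solve(K,[uv[0],uv[1],1.]); o=W[:3,3]
    return o+d*(z-o[2])/d[2]
def pix(K,W,p):
    q=W[:3,:3].T@(np.asarray(p,float)-W[:3,3]); return (K@q/q[2])[:2]
E
python3 - <<'E'
from h import *
print(state(), manip.tips_ahead)
a=shot("top","top0.png");b=shot("scene","scene0.png");c=shot("wrist","wrist0.png")
for x in(a,b,c): print(x[1].round(1).tolist(),x[2].round(3).tolist())
E
```

```text
{'t': 0.0, 'joints': array([-1.26798950e+00,  8.74421297e-02,  1.75124249e-01,  1.65979448e+00,
       -1.44552423e-05,  1.57078703e+00]), 'joint_vel': array([ 0.00040501,  0.00135413,  0.001435  , -0.00143577,  0.00074132,
        0.00018267]), 'effort': array([ 4.10454841e-04, -5.20387352e+01,  4.64803720e+01,  1.61914795e-02,
        8.82533777e-05, -4.31924150e-06]), 'tool_pos': array([ 0.16394499, -0.52478071,  0.24958784]), 'eef_rot': array([-3.14027662e+00,  1.44429888e-05,  3.02816143e-01]), 'force': array([-0.19608783, -0.58871122,  0.08383314]), 'ft_torque': array([-0.01809236,  0.01472756, -0.01775722]), 'gripper_force': 0.0, 'finger_gap': 0.0855849489311215} 0.019
[[492.1, 0.0, 323.8], [0.0, 492.1, 199.8], [0.0, 0.0, 1.0]] [[0.005, -0.99, 0.143, 0.357], [-1.0, -0.002, 0.021, 0.031], [-0.02, -0.143, -0.99, 1.263], [0.0, 0.0, 0.0, 1.0]]
[[413.3, 0.0, 322.6], [0.0, 413.3, 192.7], [0.0, 0.0, 1.0]] [[0.63, 0.596, -0.498, 1.068], [0.776, -0.467, 0.423, -0.394], [0.019, -0.653, -0.757, 0.859], [0.0, 0.0, 0.0, 1.0]]
[[330.2, 0.0, 322.0], [0.0, 330.2, 198.0], [0.0, 0.0, 1.0]] [[0.298, -0.919, -0.259, 0.23], [-0.955, -0.287, -0.08, -0.505], [-0.001, 0.271, -0.963, 0.373], [0.0, 0.0, 0.0, 1.0]]
```

View pics/top0.png

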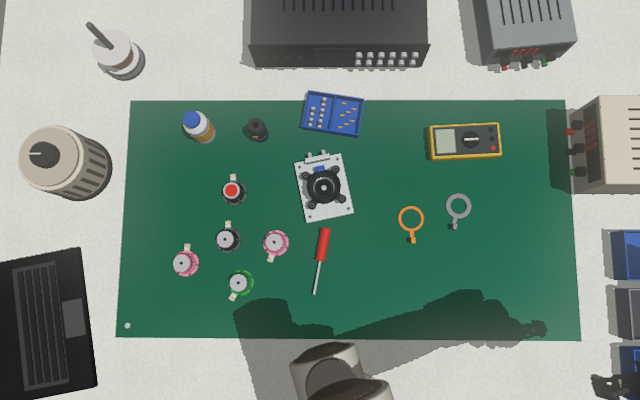

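View pics/scene0.png

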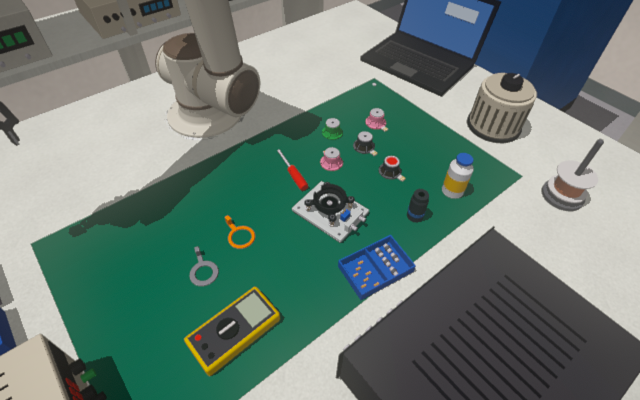

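The top view shows five drivers. The red-dot one at (232,190) is the reject, the pinks are at (185,262) and (275,242), and green is at (238,283). The black one with a plain back at (228,238) fits the description. The orange spacer is at (411,218) with its lug at (412,239), the grey spacer is at (458,205), and the cradle is at (324,187) with blue pins at about (320,169). I'll confirm with an enlarged crop.

```bash
python3 - <<'E'
from h import *
im,K,W=shot("top")
f=lambda x0,y0,w,h,s:cv2.resize(im[y0:y0+h,x0:x0+w],None,fx=s,fy=s,interpolation=cv2.INTER_CUBIC)
a=f(195,170,80,80,5);b=f(285,147,80,80,5)
cv2.imwrite("pics/crop1.png",np.hstack([a,b]))
hsv=cv2.cvtColor(im,cv2.COLOR_BGR2HSV)
m=cv2.inRange(hsv,(8,150,120),(22,255,255)); m[:,:385]=0;m[:,428:]=0
cs,h=cv2.findContours(m,cv2.RETR_CCOMP,cv2.CHAIN_APPROX_NONE)
for c,hh in zip(cs,h[0]):
    if len(c)>15:
        (e,ax,an)=cv2.fitEllipse(c); print("orange hole" if hh[3]>=0 else "outer",e,ax,cv2.boundingRect(c),ray(K,W,e,.004))
ys,xs=np.nonzero(m); print("lug",[(y,xs[ys==y].min(),xs[ys==y].max()) for y in range(228,247) if (ys==y).any()])
for n,p,z in [("lugtop",(412,240),.024),("driver",(228,239),.042),("cradle",(324,187),.052),("reject",(232,190),.042),("green",(238,283),.042),("pink",(275,242),.042)]: print(n,ray(K,W,p,z).round(3))
E
```

```text
outer (410.81060791015625, 220.8681182861328) (23.66316032409668, 34.265621185302734) (398, 206, 26, 38) [ 0.48416571 -0.16573876  0.004     ]
orange hole (410.5050964355469, 218.06370544433594) (20.24835968017578, 21.045270919799805) (400, 208, 22, 21) [ 0.49138133 -0.16510145  0.004     ]
lug [(228, np.int64(403), np.int64(418)), (229, np.int64(405), np.int64(417)), (230, np.int64(407), np.int64(415)), (231, np.int64(409), np.int64(413)), (232, np.int64(410), np.int64(413)), (233, np.int64(410), np.int64(413)), (234, np.int64(410), np.int64(413)), (235, np.int64(410), np.int64(413)), (236, np.int64(410), np.int64(413)), (237, np.int64(410), np.int64(414)), (238, np.int64(411), np.int64(414)), (239, np.int64(411), np.int64(414)), (240, np.int64(411), np.int64(414)), (241, np.int64(411), np.int64(414)), (242, np.int64(411), np.int64(414)), (243, np.int64(412), np.int64(412))]
lugtop [ 0.434 -0.165  0.024]
driver [0.434 0.295 0.042]
cradle [0.564 0.056 0.052]
reject [0.557 0.289 0.042]
green [0.326 0.266 0.042]
pink [0.427 0.177 0.042]
```

View pics/crop1.png

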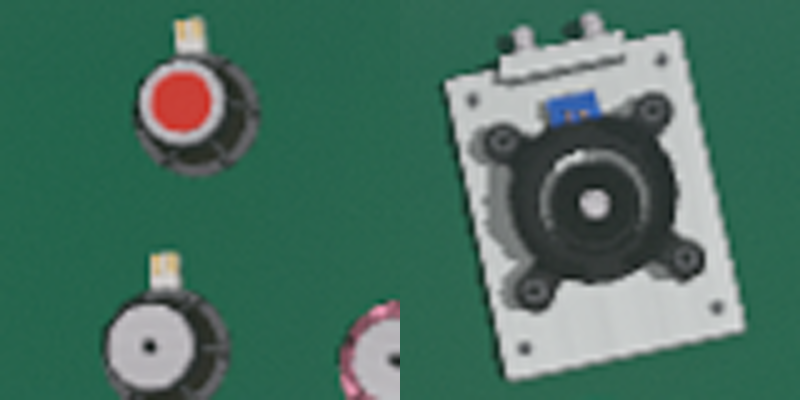

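The crop confirms it: the lower driver at crop (150,345), which is top pixel (225,239), has a plain grey back, while the one above has the red dot. The blue pins sit at about crop (574,107), up and slightly left of the cradle, so the cradle yaw is about +0.2. I'm moving over the spacer for a near look.

Request:
{"name": "jog_arm", "arguments": {
  "motion": [
    [0.507, -0.344, 0.067, 0, 0, 0.143],
    [0.507, -0.344, 0.067, 0, 0, 0.143],
    [0.507, -0.344, 0.067, 0, 0, 0.143],
    [0.507, -0.344, 0.067, 0, 0, 0.143],
    [0.507, -0.344, 0.067, 0, 0, 0.143],
    [0.507, -0.344, 0.067, 0, 0, 0.143],
    [0.507, -0.344, 0.067, 0, 0, 0.143],
    [0.507, -0.344, 0.067, 0, 0, 0.143],
    [0.507, -0.344, 0.067, 0, 0, 0.143],
    [0.507, -0.344, 0.067, 0, 0, 0.143],
    [0.507, -0.344, 0.067, 0, 0, 0.143],
    [0.507, -0.344, 0.067, 0, 0, 0.143]
  ],
  "jaw": 0.45
}}

```text
t: 1.2
tool_pos: [0.4523, -0.1611, 0.199]
eef_rot: [-3.14, 0.0, 0.007]
force: [0.4, 0.6, 0.5]
finger_gap: 0.0384
gripper_force: 0.0
```

Request:
{"name": "jog_arm", "arguments": {
  "motion": [
    [0, 0, 0, 0, 0, 0],
    [0, 0, 0, 0, 0, 0],
    [0, 0, 0, 0, 0, 0],
    [0, 0, 0, 0, 0, 0]
  ]
}}

```text
t: 1.53
tool_pos: [0.4495, -0.1664, 0.2003]
eef_rot: [3.141, -0.0, 0.001]
force: [-0.3, -0.1, 0.4]
finger_gap: 0.0385
gripper_force: 0.0
```

```bash
cat > sp.py <<'E'
from h import *
im,K,W=shot("wrist","wsp.png"); s=state(); print(s["t"],s["tool_pos"].round(4),s["eef_rot"].round(4),s["force"])
hsv=cv2.cvtColor(im,cv2.COLOR_BGR2HSV)
m=cv2.inRange(hsv,(8,150,70),(22,255,255))
cs,h=cv2.findContours(m,cv2.RETR_CCOMP,cv2.CHAIN_APPROX_NONE)
for c,hh in zip(cs,h[0]):
    if cv2.contourArea(c)>300:
        P=np.array([ray(K,W,q[0],.004)[:2] for q in c]); 
        e=cv2.fitEllipse(P.astype(np.float32)*1000); print("hole" if hh[3]>=0 else "outer",cv2.boundingRect(c),np.round(e[0],1),np.round(e[1],1))
E
python3 sp.py
```

```text
1.5833 [ 0.4495 -0.1664  0.2003] [ 3.1413e+00 -4.0000e-04  1.3000e-03] [ 1.00425503 -0.20955286  0.52822254]
```

View pics/wsp.png

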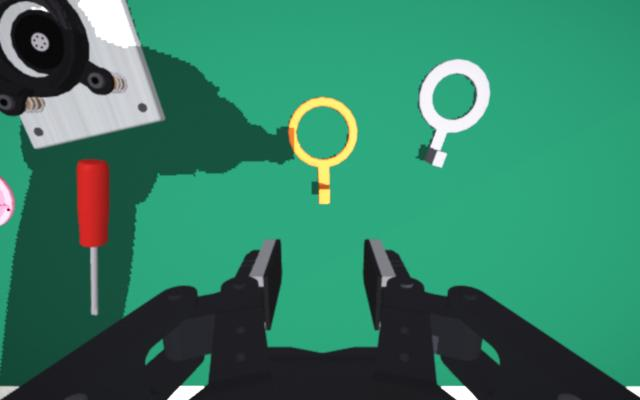

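Wrist view: the orange ring, overexposed to yellow, is at (323,132) with its lug at (324,198). The grey spacer is at (455,95), well clear.

```bash
sed -i 's/(8,150,70),(22,255,255)/(5,90,70),(30,255,255)/' sp.py; cat >> sp.py <<'E'
ys,xs=np.nonzero(m&0); 
lab=cv2.connectedComponentsWithStats(m)
i=1+np.argmax(lab[2][1:,4]); L=lab[1]==i
hole=[c for c,hh in zip(cs,h[0]) if hh[3]>=0 and cv2.contourArea(c)>300][0]
P=np.array([ray(K,W,q[0],.004)[:2] for q in hole]); ctr,_=cv2.minEnclosingCircle(P.astype(np.float32)); ctr=np.array(ctr)
ys,xs=np.nonzero(L)
Q=np.array([ray(K,W,(x,y),.004)[:2] for x,y in zip(xs,ys)])
r=np.hypot(*(Q-ctr).T); A=Q[(r>.036)&(r<.050)]; d=ctr-A.mean(0)
print("ctr",ctr.round(4),"yaw arm",np.arctan2(d[1],d[0]), "arm n",len(A))
yb=ys.max(); print("lug px",[(y,xs[ys==y].min(),xs[ys==y].max()) for y in range(ys.max()-40,ys.max()+1,4)])
E
python3 sp.py
```

```text
1.6333 [ 0.4495 -0.1664  0.2003] [ 3.1414e+00 -4.0000e-04  1.4000e-03] [-0.11652596  0.37711138 -0.41300952]
outer (288, 97, 70, 107) [ 483.9 -167.2] [61.7 97.6]
hole (296, 105, 54, 55) [ 493.  -166.9] [50.1 50.2]
ctr [ 0.493 -0.167] yaw arm 0.027613672499654993 arm n 160
lug px [(163, np.int64(306), np.int64(339)), (167, np.int64(317), np.int64(329)), (171, np.int64(318), np.int64(328)), (175, np.int64(318), np.int64(329)), (179, np.int64(318), np.int64(329)), (183, np.int64(318), np.int64(329)), (187, np.int64(319), np.int64(328)), (191, np.int64(318), np.int64(329)), (195, np.int64(319), np.int64(329)), (199, np.int64(319), np.int64(329)), (203, np.int64(319), np.int64(329))]
```

Request:
{"name": "jog_arm", "arguments": {
  "motion": [
    [-0.023, 0.002, 0.05, 0, 0, -0.0095],
    [-0.023, 0.002, 0.1, 0, 0, -0.0095],
    [-0.023, 0.002, 0.15, 0, 0, -0.0095],
    [-0.023, 0.002, 0.19, 0, 0, -0.0095],
    [-0.023, 0.002, 0.21, 0, 0, -0.0095],
    [-0.023, 0.002, 0.225, 0, 0, -0.0095],
    [-0.023, 0.002, 0.235, 0, 0, -0.0095],
    [-0.023, 0.002, 0.235, 0, 0, -0.0095],
    [-0.023, 0.002, 0.235, 0, 0, -0.0095]
  ]
}}

```text
t: 2.38
tool_pos: [0.4331, -0.1673, 0.0246]
eef_rot: [3.141, -0.001, 0.023]
force: [-0.0, 0.1, 1.1]
finger_gap: 0.0384
gripper_force: 0.0
```

Request:
{"name": "jog_arm", "arguments": {
  "motion": [
    [0, 0, 0, 0, 0, 0],
    [0, 0, 0, 0, 0, 0],
    [0, 0, 0, 0, 0, 0],
    [0, 0, 0, 0, 0, 0],
    [0, 0, 0, 0, 0, 0],
    [0, 0, 0, 0, 0, 0]
  ],
  "jaw": 0,
  "grip_force": 40
}}

```text
t: 2.88
tool_pos: [0.4335, -0.1672, 0.025]
eef_rot: [3.141, -0.002, 0.023]
force: [-1.0, -0.6, 5.5]
finger_gap: 0.009
gripper_force: 40.2
```

Request:
{"name": "jog_arm", "arguments": {
  "motion": [
    [0, 0, -0.04, 0, 0, 0],
    [0, 0, -0.08, 0, 0, 0],
    [0, 0, -0.13, 0, 0, 0],
    [0.05, -0.05, -0.18, 0, 0, -0.04],
    [0.08, -0.09, -0.23, 0, 0, -0.08],
    [0.106, -0.13, -0.27, 0, 0, -0.086],
    [0.106, -0.154, -0.287, 0, 0, -0.086],
    [0.106, -0.154, -0.287, 0, 0, -0.086],
    [0.106, -0.154, -0.287, 0, 0, -0.086],
    [0.106, -0.154, -0.287, 0, 0, -0.086],
    [0.106, -0.154, -0.287, 0, 0, -0.086],
    [0.106, -0.154, -0.287, 0, 0, -0.086]
  ]
}}

```text
t: 3.88
tool_pos: [0.5089, -0.0503, 0.238]
eef_rot: [-3.141, 0.002, 0.202]
force: [-0.7, -0.0, -1.0]
finger_gap: 0.0087
gripper_force: 39.4
```

```bash
python3 - <<'E'
from h import *
im,K,W=shot("wrist","wcr.png"); s=state(); print(s["t"],s["tool_pos"].round(4),s["eef_rot"].round(4),s["force"])
print(pix(K,W,[.564,.056,.052]))
E
```

```text
3.9333 [ 0.5089 -0.0504  0.238 ] [-3.1412e+00  1.5000e-03  2.0210e-01] [ 0.34873524 -0.72533473 -1.37618064]
[217.8639348   97.25236047]
```

View pics/wcr.png

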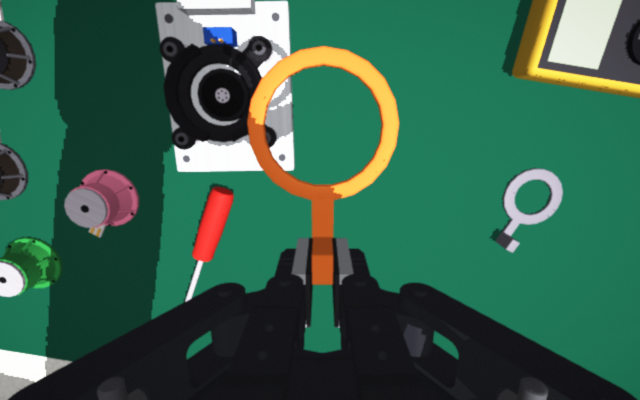

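The held ring is at (324,122), with its lug between the pads. It overlaps the edge of the cradle at (215,95), so I'll shift right a little for a clear view.

Request:
{"name": "jog_arm", "arguments": {
  "motion": [
    [0, 0.04, 0, 0, 0, 0],
    [0, 0.06, 0, 0, 0, 0],
    [0, 0.06, 0, 0, 0, 0],
    [0, 0.06, 0, 0, 0, 0]
  ]
}}

```text
t: 4.27
tool_pos: [0.5182, -0.0947, 0.2384]
eef_rot: [-3.141, 0.001, 0.201]
force: [0.9, -0.6, -0.3]
finger_gap: 0.0087
gripper_force: 39.4
```

```bash
cat > cr.py <<'E'
from h import *
im,K,W=shot("wrist"); s=state(); print(s["t"],s["tool_pos"].round(4),s["eef_rot"].round(4))
u=pix(K,W,[.564,.056,.052]).astype(int); x0,y0=max(u[0]-75,0),max(u[1]-70,0); print("crop",x0,y0)
cv2.imwrite("pics/crop2.png",cv2.resize(im[y0:y0+140,x0:x0+150],None,fx=4,fy=4,interpolation=cv2.INTER_CUBIC))
hsv=cv2.cvtColor(im,cv2.COLOR_BGR2HSV)
# blue block
m=cv2.inRange(hsv,(100,140,60),(130,255,255)); n,l,st,ce=cv2.connectedComponentsWithStats(m)
for i in range(1,n):
    if st[i,4]>60: print("blue",ce[i],st[i],ray(K,W,ce[i],.04).round(4))
# white plate
m=cv2.inRange(hsv,(0,0,150),(180,60,255)); m[:,x0+150:]=0; m[:, :x0]=0
pts=cv2.findNonZero(cv2.morphologyEx(m,cv2.MORPH_OPEN,np.ones((5,5))))
print("plate rect",cv2.minAreaRect(pts))
# held ring
z=s["tool_pos"][2]-.025+.004
m=cv2.inRange(hsv,(5,90,70),(30,255,255))
cs,h=cv2.findContours(m,cv2.RETR_CCOMP,cv2.CHAIN_APPROX_NONE)
c=max([c for c,hh in zip(cs,h[0]) if hh[3]>=0],key=cv2.contourArea)
P=np.array([ray(K,W,q[0],z)[:2] for q in c]); e=cv2.fitEllipse((P*1000).astype(np.float32)); print("held ring",np.round(e[0],1),np.round(e[1],1))
d=np.array(e[0])/1000-s["tool_pos"][:2]; y=s["eef_rot"][2]; print("in tool-yaw frame (fwd,left)",np.cos(y)*d[0]+np.sin(y)*d[1],-np.sin(y)*d[0]+np.cos(y)*d[1])
E
python3 cr.py
```

```text
4.3167 [ 0.5182 -0.094   0.2385] [-3.141e+00  9.000e-04  2.017e-01]
crop 92 27
blue [171.39809524  36.02666667] [153  28  37  20 525] [0.6167 0.0619 0.04  ]
plate rect ((190.84910583496094, 151.68545532226562), (316.6447448730469, 131.3346405029297), 83.31182098388672)
held ring [576.5 -83.5] [49.8 50. ]
in tool-yaw frame (fwd,left) 0.05925788432851343 -0.001327461476048692
```

View pics/crop2.png

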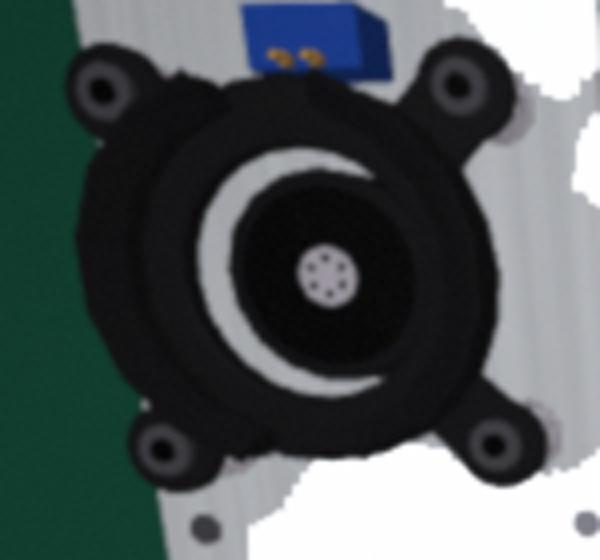

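The crop shows the cradle clearly. The bosses are at (103,91), (459,86), (163,450) and (495,444), the pins at (279,57) and (312,57), and the seat-hole edge is the crescent around (322,272). I'll cast rays for these and cross-check them with the top view.

```bash
python3 - <<'E'
from h import *
im,K,W=shot("wrist"); it,Kt,Wt=shot("top")
f=lambda p:(92+p[0]/4-.4,27+p[1]/4-.4); g=lambda p:(285+(p[0]-400)/5-.4,147+p[1]/5-.4)
B=[(103,91),(459,86),(495,444),(163,450)]; T=[(503,142),(653,109),(686,258),(536,291)]
def tri(p,q):
    a=W[:3,:3]@np.linalg.solve(K,[*f(p),1]); b=Wt[:3,:3]@np.linalg.solve(Kt,[*g(q),1])
    t=np.linalg.lstsq(np.c_[a,-b],Wt[:3,3]-W[:3,3],rcond=None)[0]
    A=W[:3,3]+a*t[0];C=Wt[:3,3]+b*t[1]; return (A+C)/2,np.linalg.norm(A-C)
X=[]
for p,q in zip(B,T):
    x,e=tri(p,q); X.append(x); print(x.round(4),round(e,4))
print("mean boss",np.mean(X,0).round(4))
for z in(.03,.035,.04,.045,.05):
    Y=np.array([ray(K,W,f(p),z) for p in B]); Y2=np.array([ray(Kt,Wt,g(p),z) for p in T]); e=Y[0]+Y[1]-Y[2]-Y[3]; print(z,"boss w",Y.mean(0).round(4),"t",Y2.mean(0).round(4),np.arctan2(e[1],e[0]).round(3), "side",np.linalg.norm(Y[0]-Y[1]).round(4))
print("hole",ray(K,W,f((322,272)),.052),"rim",ray(K,W,f((288,265)),.066),"pins",ray(K,W,f((295.5,57)),.045))
for n,p in [("left",(197,272)),("top",(300,147)),("bot",(320,397))]: print(n,[ray(K,W,f(p),z).round(4)[:2] for z in(.052,.049)])
E
```

```text
[0.5951 0.1037 0.0493] 0.0012
[0.612  0.0283 0.048 ] 0.0006
[0.5363 0.0118 0.0473] 0.0006
[0.5195 0.0867 0.05  ] 0.0014
mean boss [0.5657 0.0576 0.0487]
0.03 boss w [0.5649 0.0663 0.03  ] t [0.5685 0.0578 0.03  ] 0.215 side 0.0826
0.035 boss w [0.5652 0.0641 0.035 ] t [0.5676 0.0577 0.035 ] 0.215 side 0.0814
0.04 boss w [0.5655 0.0618 0.04  ] t [0.5668 0.0576 0.04  ] 0.215 side 0.0801
0.045 boss w [0.5659 0.0596 0.045 ] t [0.5659 0.0575 0.045 ] 0.215 side 0.0789
0.05 boss w [0.5662 0.0574 0.05  ] t [0.5651 0.0574 0.05  ] 0.215 side 0.0777
hole [0.56747295 0.05300801 0.052     ] rim [0.56827917 0.05421577 0.066     ] pins [0.61123564 0.06531224 0.045     ]
left [array([0.5619, 0.0805]), array([0.5616, 0.082 ])]
top [array([0.5927, 0.0598]), array([0.5928, 0.0612])]
bot [array([0.5398, 0.0513]), array([0.5394, 0.0526])]
```

Request:
{"name": "jog_arm", "arguments": {
  "motion": [
    [0.01, -0.05, 0, 0, 0, 0],
    [0.02, -0.1, 0, 0, 0, 0],
    [0.0237, -0.15, 0, 0, 0, 0],
    [0.0237, -0.1864, 0.03, 0, 0, 0],
    [0.0237, -0.1864, 0.08, 0, 0, 0],
    [0.0237, -0.1864, 0.12, 0, 0, 0],
    [0.0237, -0.1864, 0.15, 0, 0, 0],
    [0.0237, -0.1864, 0.165, 0, 0, 0],
    [0.0237, -0.1864, 0.171, 0, 0, 0],
    [0.0237, -0.1864, 0.171, 0, 0, 0],
    [0.0237, -0.1864, 0.171, 0, 0, 0],
    [0.0237, -0.1864, 0.171, 0, 0, 0]
  ]
}}

```text
t: 5.42
tool_pos: [0.5087, 0.0469, 0.1125]
eef_rot: [3.141, -0.002, 0.203]
force: [1.3, 0.1, 0.1]
finger_gap: 0.0087
gripper_force: 39.4
```

```bash
sed -i 's/^im,K,W=shot("wrist");/im,K,W=shot("wrist","pl.png");/' cr.py; python3 cr.py | grep -v -e plate -e blue; python3 - <<'E'
import cv2
a=cv2.imread("pics/pl.png"); cv2.imwrite("pics/pl2.png",cv2.resize(a[0:300,170:470],None,fx=2,fy=2,interpolation=cv2.INTER_CUBIC))
E
```

```text
5.4667 [0.5087 0.0468 0.1124] [ 3.1413e+00 -2.4000e-03  2.0310e-01]
crop 250 59
held ring [567.   58.3] [49.8 50. ]
in tool-yaw frame (fwd,left) 0.05942838676735946 -0.0005170782340602007
```

View pics/pl2.png

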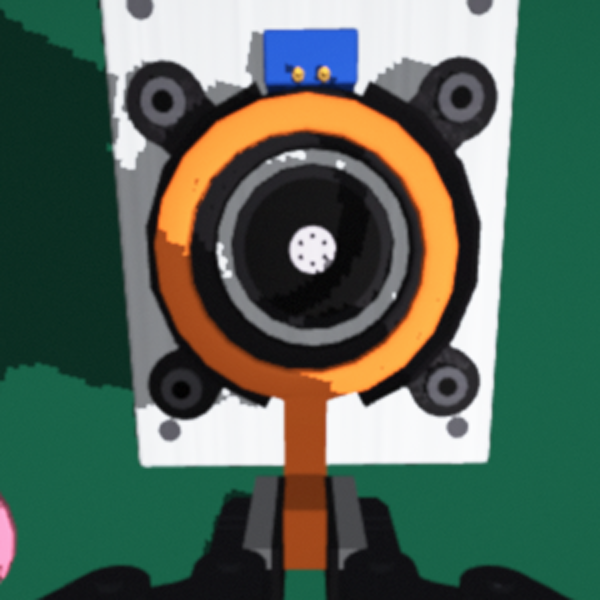

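The ring hangs above the cradle with its arm at x≈306, and the gap spans 265–365. The bosses are at (163,100), (462,97), (447,386) and (181,389), and the pins at (311,74). I'll compute the residual offset from these.

```bash
python3 - <<'E'
from h import *
im,K,W=shot("wrist"); f=lambda p:(170+p[0]/2-.25,p[1]/2-.25)
for z in(.047,.049,.051):
    B=np.array([ray(K,W,f(p),z) for p in [(163,100),(462,97),(447,386),(181,389)]]); e=B[0]+B[1]-B[2]-B[3]
    print(z,B.mean(0).round(4),np.arctan2(e[1],e[0]).round(3),np.linalg.norm(B[0]-B[1]).round(4))
hsv=cv2.cvtColor(im,cv2.COLOR_BGR2HSV); 
P=ray(K,W,f((311,74)),.045); print("pins",P)
m=cv2.inRange(hsv,(0,0,80),(180,80,255)); 
# hole edge: grey annulus outer
y,x=np.mgrid[:400,:640]; m[(np.hypot(x-326.5,y-123)>58)]=0
cs,_=cv2.findContours(m,cv2.RETR_EXTERNAL,cv2.CHAIN_APPROX_NONE); c=max(cs,key=cv2.contourArea); h=cv2.convexHull(c)
for z in (.047,.052):
    e=cv2.fitEllipse(np.array([ray(K,W,q[0],z)[:2]*1000 for q in c]).astype(np.float32)); print("hole",np.round(e[0],1),np.round(e[1],1))
E
```

```text
0.047 [0.5661 0.0559 0.047 ] 0.212 0.079
0.049 [0.5662 0.0559 0.049 ] 0.212 0.0782
0.051 [0.5663 0.056  0.051 ] 0.212 0.0773
pins [0.61079888 0.06583228 0.045     ]
hole [566.3  56.2] [53.1 53.3]
hole [566.6  56.3] [51.7 51.9]
```

Request:
{"name": "jog_arm", "arguments": {
  "motion": [
    [-0.0014, 0.0027, 0.005, 0, 0, 0],
    [-0.0014, 0.0027, 0.01, 0, 0, 0],
    [-0.0014, 0.0027, 0.016, 0, 0, 0],
    [-0.0014, 0.0027, 0.022, 0, 0, 0],
    [-0.0014, 0.0027, 0.028, 0, 0, 0],
    [-0.0014, 0.0027, 0.033, 0, 0, 0],
    [-0.0014, 0.0027, 0.038, 0, 0, 0],
    [-0.0014, 0.0027, 0.041, 0, 0, 0],
    [-0.0014, 0.0027, 0.044, 0, 0, 0],
    [-0.0014, 0.0027, 0.044, 0, 0, 0],
    [-0.0014, 0.0027, 0.044, 0, 0, 0]
  ]
}}

```text
t: 6.43
tool_pos: [0.5072, 0.0447, 0.0778]
eef_rot: [3.142, 0.0, 0.203]
force: [-0.4, 0.2, -1.4]
finger_gap: 0.009
gripper_force: 39.5
```

Request:
{"name": "jog_arm", "arguments": {
  "motion": [
    [0, 0, 0.001, 0, 0, 0],
    [0, 0, 0.0015, 0, 0, 0],
    [0, 0, 0.0015, 0, 0, 0],
    [0, 0, 0.0015, 0, 0, 0]
  ]
}}

```text
t: 6.77
tool_pos: [0.5074, 0.0447, 0.077]
eef_rot: [3.142, -0.001, 0.203]
force: [-1.8, -0.0, 3.5]
finger_gap: 0.0093
gripper_force: 39.8
```

Request:
{"name": "jog_arm", "arguments": {
  "motion": [
    [0, 0, 0, 0, 0, 0],
    [0, 0, 0, 0, 0, 0],
    [0, 0, 0, 0, 0, 0],
    [0, 0, 0, 0, 0, 0],
    [0, 0, 0, 0, 0, 0]
  ],
  "jaw": 0.3
}}

```text
t: 7.18
tool_pos: [0.5072, 0.0447, 0.0766]
eef_rot: [3.142, 0.0, 0.203]
force: [-0.2, 0.3, 0.2]
finger_gap: 0.0255
gripper_force: 0.0
```

Request:
{"name": "jog_arm", "arguments": {
  "motion": [
    [0, 0, -0.04, 0, 0, 0],
    [0, 0, -0.08, 0, 0, 0],
    [0, 0, -0.12, 0, 0, 0],
    [0, 0, -0.12, 0, 0, 0],
    [0, 0, -0.12, 0, 0, 0]
  ]
}}

```text
t: 7.6
tool_pos: [0.5082, 0.0447, 0.1684]
eef_rot: [3.141, -0.003, 0.203]
force: [-0.6, 0.8, -0.3]
finger_gap: 0.0255
gripper_force: 0.0
```

```bash
cat > chk.py <<'E'
from h import *
im,K,W=shot("wrist","chk.png"); s=state(); print(s["t"],s["tool_pos"].round(4))
hsv=cv2.cvtColor(im,cv2.COLOR_BGR2HSV); m=cv2.inRange(hsv,(5,90,70),(30,255,255))
cs,h=cv2.findContours(m,cv2.RETR_CCOMP,cv2.CHAIN_APPROX_NONE)
for c,hh in zip(cs,h[0]):
    if cv2.contourArea(c)>300:
        e=cv2.fitEllipse(np.array([ray(K,W,q[0],.056)[:2]*1000 for q in c]).astype(np.float32)); print(hh[3],np.round(e[0],1),np.round(e[1],1),cv2.boundingRect(c))
u=pix(K,W,[.566,.056,.056]).astype(int); a=im[max(0,u[1]-75):u[1]+75,u[0]-90:u[0]+90]; cv2.imwrite("pics/chkc.png",cv2.resize(a,None,fx=4,fy=4,interpolation=cv2.INTER_CUBIC))
E
python3 chk.py
```

```text
7.65 [0.5075 0.0447 0.1668]
-1 [556.8  54.2] [61.8 98.3] (275, 71, 96, 147)
19 [565.7  56.1] [50.5 50.8] (286, 82, 74, 76)
```

View pics/chkc.png

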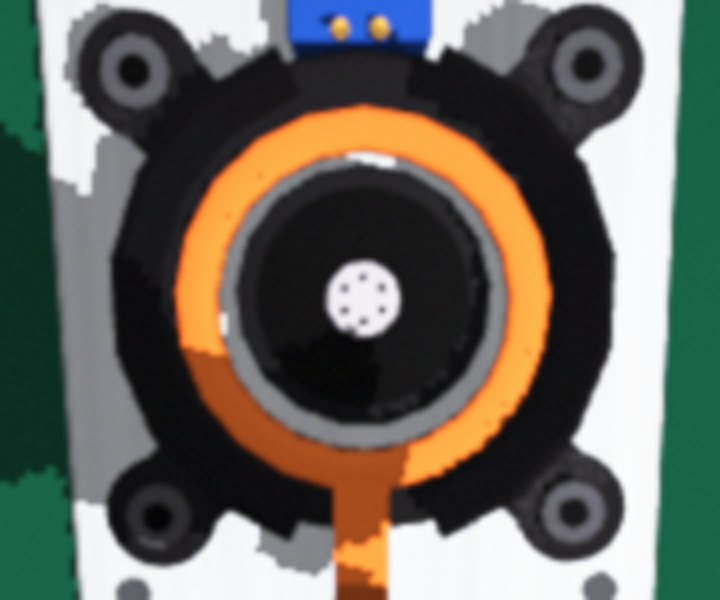

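The spacer is seated: the ring measures (0.5657, 0.0561), concentric with the cradle, and its arm runs out through the gap. Next is the driver.

Request:
{"name": "jog_arm", "arguments": {
  "motion": [
    [0, -0.02, -0.04, 0, 0, 0],
    [0, -0.05, -0.08, 0, 0, 0.03],
    [-0.02, -0.1, -0.111, 0, 0, 0.06],
    [-0.04, -0.15, -0.111, 0, 0, 0.097],
    [-0.06, -0.2, -0.111, 0, 0, 0.097],
    [-0.074, -0.25, -0.111, 0, 0, 0.097],
    [-0.074, -0.3, -0.111, 0, 0, 0.097],
    [-0.074, -0.349, -0.111, 0, 0, 0.097],
    [-0.074, -0.349, -0.111, 0, 0, 0.097],
    [-0.074, -0.349, -0.111, 0, 0, 0.097],
    [-0.074, -0.349, -0.111, 0, 0, 0.097],
    [-0.074, -0.349, -0.111, 0, 0, 0.097]
  ],
  "jaw": 0.8
}}

```text
t: 8.65
tool_pos: [0.4285, 0.0295, 0.2494]
eef_rot: [-3.111, 0.001, 0.05]
force: [0.3, 0.5, -0.6]
finger_gap: 0.0681
gripper_force: 0.0
```

```bash
python3 - <<'E'
from h import *
im,K,W=shot("wrist"); s=state(); print(s["t"],s["tool_pos"].round(4),s["eef_rot"].round(4))
u=pix(K,W,[.434,.295,.03]).astype(int); x0,y0=u[0]-75,max(u[1]-80,0); print("crop",x0,y0)
cv2.imwrite("pics/drv.png",cv2.resize(im[y0:y0+140,x0:x0+150],None,fx=4,fy=4,interpolation=cv2.INTER_CUBIC))
E
```

```text
8.7 [0.4282 0.0294 0.2496] [-3.1107e+00  8.0000e-04  5.0300e-02]
crop 4 73
```

View pics/drv.png

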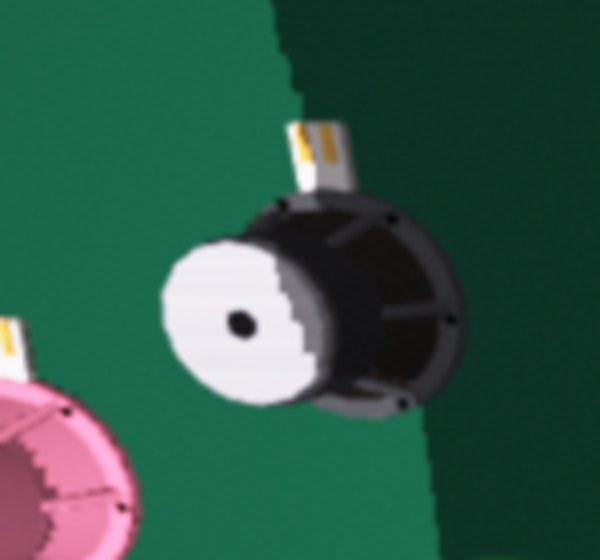

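The driver is in view at crop (245,322), but the arm stopped short, so I'll check the joints.

```bash
python3 -c "
from h import *
print(state()['joints'].round(3))"
```

```text
[ 0.049 -0.199 -0.099  1.672  0.031  3.141]
```

Joint 6 is at its limit, which means the tool yaw must be at least q1. The magnet is round, so I'll use a yaw of about 0.85 for the driver. First I'll compute its pose from this view.

```bash
python3 - <<'E'
from h import *
im,K,W=shot("wrist"); s=state(); f=lambda p:(4+p[0]/4-.4,73+p[1]/4-.4)
c=ray(K,W,f((245,322)),.042); print("magnet top",c.round(4))
for n,p,z in [("tag tip L",(290,123),.004),("tag tip R",(345,123),.004),("tag base L",(306,190),.004),("tag base R",(355,190),.004)]: print(n,(ray(K,W,f(p),z)-c)[:2].round(4))
E
```

```text
magnet top [0.4358 0.3008 0.042 ]
tag tip L [0.0489 0.0095]
tag tip R [ 0.0497 -0.006 ]
tag base L [0.0311 0.0077]
tag base R [ 0.0318 -0.0062]
```

Request:
{"name": "jog_arm", "arguments": {
  "motion": [
    [0, -0.05, 0, 0, 0, -0.055],
    [0, -0.1, 0, 0, 0, -0.11],
    [0, -0.15, 0, 0, 0, -0.165],
    [0, -0.2, 0, 0, 0, -0.22],
    [-0.02, -0.25, 0, 0, 0, -0.275],
    [-0.03, -0.3, 0, 0, 0, -0.33],
    [-0.03, -0.334, 0, 0, 0, -0.382],
    [-0.03, -0.334, 0, 0, 0, -0.382],
    [-0.03, -0.334, 0, 0, 0, -0.382],
    [-0.03, -0.334, 0, 0, 0, -0.382],
    [-0.03, -0.334, 0, 0, 0, -0.382],
    [-0.03, -0.334, 0, 0, 0, -0.382]
  ]
}}

```text
t: 9.75
tool_pos: [0.3941, 0.2773, 0.2574]
eef_rot: [-3.12, -0.022, 0.848]
force: [-0.6, -0.4, 0.3]
finger_gap: 0.0682
gripper_force: 0.0
```

```bash
cat > d.py <<'E'
from h import *
im,K,W=shot("wrist","drv2.png"); s=state(); print(s["t"],s["tool_pos"].round(4),s["eef_rot"].round(4))
u=pix(K,W,[.436,.3,.042]); print("px",u)
hsv=cv2.cvtColor(im,cv2.COLOR_BGR2HSV); m=cv2.inRange(hsv,(0,0,110),(180,70,255))
cs,_=cv2.findContours(m,cv2.RETR_EXTERNAL,cv2.CHAIN_APPROX_NONE)
for c in cs:
    a=cv2.contourArea(c)
    if a>80:
        (x,y),ax,an=cv2.fitEllipse(c)
        if np.hypot(x-u[0],y-u[1])<110:
            P=np.array([ray(K,W,q[0],.042)[:2]*1000 for q in c]).astype(np.float32); e=cv2.fitEllipse(P); mm=cv2.moments(c); cc=(mm['m10']/mm['m00'],mm['m01']/mm['m00'])
            print(a,np.round((x,y)),"z42",np.round(e[0],1),np.round(e[1],1),"bench z4",ray(K,W,cc,.004).round(4))
Rt=R.from_euler("xyz",s["eef_rot"]); Rd=R.from_euler("xyz",[np.pi,0,s["eef_rot"][2]])
rel=Rt.inv()*Rd; print("turn shares",(rel.as_rotvec()/np.radians(120)).round(4))
print("shift to (.4358,.3008,.15)",(Rt.inv().apply(np.array([.4358,.3008,.15])-s["tool_pos"])/.75).round(4))
E
python3 d.py
```

```text
9.8 [0.3941 0.2773 0.2574] [-3.1197 -0.0218  0.8477]
px [342.45838459 134.38234177]
173.5 [371. 227.] z42 [394.8 204.6] [15.6 19.2] bench z4 [0.3896 0.1913 0.004 ]
1058.5 [288. 224.] z42 [328.9 265.3] [40.9 41.4] bench z4 [0.3167 0.2589 0.004 ]
1306.0 [341. 134.] z42 [435.2 301.3] [40.6 41.4] bench z4 [0.4349 0.2989 0.004 ]
201.0 [367. 106.] z42 [472.3 305.3] [14.9 19.8] bench z4 [0.4758 0.3031 0.004 ]
97.5 [263.  69.] z42 [418.6 398.5] [11.8 17.5] bench z4 [0.414  0.4066 0.004 ]
turn shares [-0.0105 -0.0104  0.0001]
shift to (.4358,.3008,.15) [0.0571 0.0241 0.1439]
```

Request:
{"name": "jog_arm", "arguments": {
  "motion": [
    [0.02, 0.01, 0.04, -0.0105, -0.0104, 0],
    [0.04, 0.02, 0.08, -0.0105, -0.0104, 0],
    [0.0571, 0.0232, 0.12, -0.0105, -0.0104, 0],
    [0.0571, 0.0232, 0.1439, -0.0105, -0.0104, 0],
    [0.0571, 0.0232, 0.1439, -0.0105, -0.0104, 0],
    [0.0571, 0.0232, 0.1439, -0.0105, -0.0104, 0],
    [0.0571, 0.0232, 0.1439, -0.0105, -0.0104, 0]
  ]
}}

```text
t: 10.38
tool_pos: [0.4353, 0.302, 0.1517]
eef_rot: [3.141, -0.002, 0.849]
force: [0.8, 1.0, 0.5]
finger_gap: 0.0685
gripper_force: 0.0
```

```bash
python3 d.py
```

```text
10.4333 [0.4355 0.3022 0.152 ] [ 3.141e+00 -2.500e-03  8.494e-01]
px [323.9214092  203.44358748]
336.0 [366. 305.] z42 [405.1 213.3] [17.3 23.6] bench z4 [0.3918 0.1908 0.004 ]
2531.0 [323. 201.] z42 [436.4 301.3] [40.1 47.6] bench z4 [0.4291 0.2932 0.004 ]
522.5 [355. 160.] z42 [473.9 309.6] [18.4 24.2] bench z4 [0.4739 0.3033 0.004 ]
turn shares [ 0.0003 -0.0012 -0.    ]
shift to (.4358,.3008,.15) [-0.0011  0.0016  0.0027]
```

Request:
{"name": "jog_arm", "arguments": {
  "motion": [
    [-0.001, 0.001, 0.04, 0, 0, 0],
    [-0.001, 0.001, 0.075, 0, 0, 0],
    [-0.001, 0.001, 0.105, 0, 0, 0],
    [-0.001, 0.001, 0.125, 0, 0, 0],
    [-0.001, 0.001, 0.14, 0, 0, 0],
    [-0.001, 0.001, 0.148, 0, 0, 0],
    [-0.001, 0.001, 0.152, 0, 0, 0],
    [-0.001, 0.001, 0.152, 0, 0, 0],
    [-0.001, 0.001, 0.152, 0, 0, 0],
    [-0.001, 0.001, 0.152, 0, 0, 0]
  ]
}}

```text
t: 11.27
tool_pos: [0.4355, 0.3015, 0.0371]
eef_rot: [3.141, -0.001, 0.85]
force: [-0.9, 0.1, -0.4]
finger_gap: 0.0682
gripper_force: 0.0
```

Request:
{"name": "jog_arm", "arguments": {
  "motion": [
    [0, 0, 0, 0, 0, 0],
    [0, 0, 0, 0, 0, 0],
    [0, 0, 0, 0, 0, 0],
    [0, 0, 0, 0, 0, 0],
    [0, 0, 0, 0, 0, 0],
    [0, 0, 0, 0, 0, 0],
    [0, 0, 0, 0, 0, 0]
  ],
  "jaw": 0,
  "grip_force": 70
}}

```text
t: 11.85
tool_pos: [0.4352, 0.3015, 0.037]
eef_rot: [-3.142, -0.001, 0.85]
force: [-2.0, -0.8, 6.3]
finger_gap: 0.0432
gripper_force: 70.9
```

Request:
{"name": "jog_arm", "arguments": {
  "motion": [
    [0, 0, -0.02, 0, 0, 0],
    [0, 0, -0.06, 0, 0, 0],
    [0, 0, -0.11, 0, 0, 0],
    [0, 0, -0.16, 0, 0, 0],
    [-0.02, 0.05, -0.177, 0, 0, -0.02],
    [-0.04, 0.1, -0.177, 0, 0, -0.04],
    [-0.055, 0.15, -0.177, 0, 0, -0.06],
    [-0.075, 0.2, -0.177, 0, 0, -0.0764],
    [-0.095, 0.25, -0.177, 0, 0, -0.0764],
    [-0.113, 0.3, -0.177, 0, 0, -0.0764],
    [-0.131, 0.347, -0.177, 0, 0, -0.0764],
    [-0.131, 0.347, -0.177, 0, 0, -0.0764]
  ]
}}

```text
t: 12.85
tool_pos: [0.5676, 0.0502, 0.168]
eef_rot: [3.141, 0.002, 1.005]
force: [-0.4, 0.2, -3.2]
finger_gap: 0.0426
gripper_force: 72.0
```

Request:
{"name": "jog_arm", "arguments": {
  "motion": [
    [0, 0, 0, 0, 0, 0],
    [0, 0, 0, 0, 0, 0],
    [0, 0, 0, 0, 0, 0]
  ]
}}

```text
t: 13.1
tool_pos: [0.5652, 0.0563, 0.1685]
eef_rot: [-3.141, 0.0, 1.011]
force: [-0.6, 0.5, -2.0]
finger_gap: 0.0427
gripper_force: 72.0
```

```bash
python3 - <<'E'
from h import *
im,K,W=shot("wrist","held.png"); s=state(); print(s["t"],s["tool_pos"].round(4),s["eef_rot"].round(4))
z0=s["tool_pos"][2]-.037
hsv=cv2.cvtColor(im,cv2.COLOR_BGR2HSV); m=cv2.inRange(hsv,(0,0,110),(180,70,255))
print("expect magnet",pix(K,W,[*s["tool_pos"][:2],z0+.042]),"tag",pix(K,W,[s["tool_pos"][0]+.0455,s["tool_pos"][1]+.0096,z0+.004]))
cs,_=cv2.findContours(m,cv2.RETR_EXTERNAL,cv2.CHAIN_APPROX_NONE)
for c in cs:
    if cv2.contourArea(c)>150: print(cv2.contourArea(c),cv2.boundingRect(c))
x0=170;a=im[60:360,x0:x0+400];cv2.imwrite("pics/held2.png",cv2.resize(a,None,fx=2,fy=2,interpolation=cv2.INTER_CUBIC))
E
```

```text
13.15 [0.5652 0.0566 0.1687] [-3.1413e+00  1.0000e-04  1.0114e+00]
expect magnet [320.94192682 282.0756806 ] tag [389.99893008 182.29930646]
498.0 (602, 359, 38, 35)
1035.0 (0, 340, 36, 59)
429.5 (75, 278, 73, 33)
7328.5 (271, 233, 103, 93)
174.0 (629, 147, 11, 34)
2217.0 (57, 128, 55, 55)
13427.5 (212, 61, 232, 180)
164.5 (503, 47, 18, 18)
163.0 (495, 14, 18, 18)
672.0 (625, 0, 15, 97)
```

View pics/held2.png

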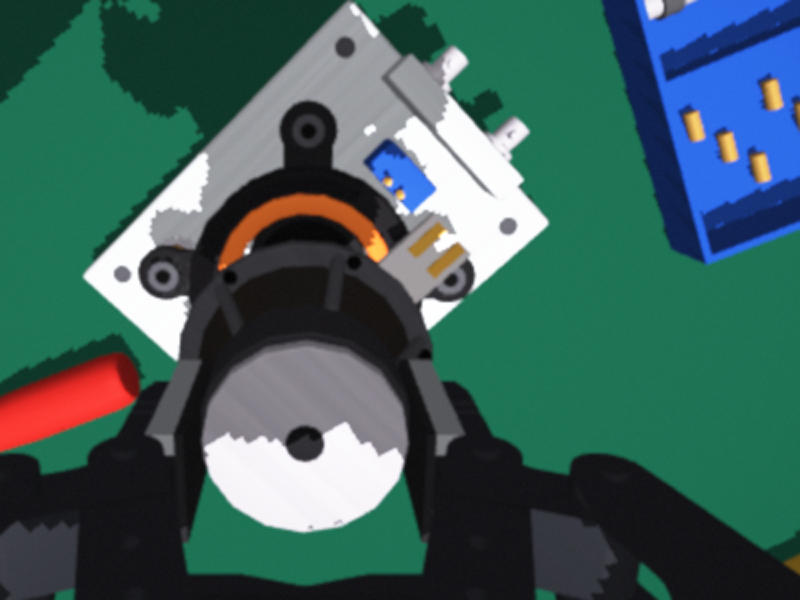

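The driver is held level: its magnet back is centred at crop (305,442), as expected. The tag's tip middle is at crop (450,233) and its base middle at (399,283). I'll check the tag yaw and centre.

```bash
python3 - <<'E'
from h import *
im,K,W=shot("wrist"); s=state(); z0=s["tool_pos"][2]-.037; f=lambda p:(170+p[0]/2-.25,60+p[1]/2-.25)
c=ray(K,W,f((304.5,443)),z0+.042); print("hole ctr",c.round(4))
m=cv2.inRange(cv2.cvtColor(im,cv2.COLOR_BGR2HSV),(0,0,90),(180,70,255)); cs,_=cv2.findContours(m[233:330,260:385],cv2.RETR_EXTERNAL,cv2.CHAIN_APPROX_NONE)
k=max(cs,key=cv2.contourArea)
P=np.array([ray(K,W,q[0]+[260,233],z0+.042)[:2]*1000 for q in k]).astype(np.float32);print("magnet",cv2.fitEllipse(P))
for p in [(450,233),(399,283),(430,212),(470,255)]:
    q=ray(K,W,f(p),z0+.004); d=(q-s["tool_pos"])[:2]; print(d.round(4),np.hypot(*d).round(4),np.arctan2(d[1],d[0]).round(3))
print((R.from_euler("xyz",s["eef_rot"]).inv().apply(np.array([.566,.0561,s["tool_pos"][2]])-s["tool_pos"])/.75).round(4))
E
```

```text
hole ctr [0.5658 0.0568 0.1737]
magnet ((565.9237670898438, 57.09486389160156), (40.99563980102539, 41.67860794067383), 145.4003448486328)
[0.0489 0.0111] 0.0502 0.224
[0.0322 0.0067] 0.0329 0.206
[0.0473 0.0182] 0.0507 0.367
[0.0504 0.0037] 0.0506 0.074
[-0.0001  0.0013 -0.    ]
```

Centre error is under 1 mm and the tag yaw of 0.215 matches the pins, so I'll lower it.

Request:
{"name": "jog_arm", "arguments": {
  "motion": [
    [-0.0008, 0.0008, 0.01, 0, 0, 0],
    [-0.0008, 0.0008, 0.022, 0, 0, 0],
    [-0.0008, 0.0008, 0.034, 0, 0, 0],
    [-0.0008, 0.0008, 0.046, 0, 0, 0],
    [-0.0008, 0.0008, 0.056, 0, 0, 0],
    [-0.0008, 0.0008, 0.066, 0, 0, 0],
    [-0.0008, 0.0008, 0.074, 0, 0, 0],
    [-0.0008, 0.0008, 0.082, 0, 0, 0],
    [-0.0008, 0.0008, 0.088, 0, 0, 0],
    [-0.0008, 0.0008, 0.093, 0, 0, 0],
    [-0.0008, 0.0008, 0.097, 0, 0, 0],
    [-0.0008, 0.0008, 0.097, 0, 0, 0]
  ]
}}

```text
t: 14.2
tool_pos: [0.5656, 0.0547, 0.0954]
eef_rot: [-3.141, 0.0, 1.01]
force: [0.9, 0.4, -2.1]
finger_gap: 0.0427
gripper_force: 72.0
```

Request:
{"name": "jog_arm", "arguments": {
  "motion": [
    [0, 0, 0.001, 0, 0, 0],
    [0, 0, 0.002, 0, 0, 0],
    [0, 0, 0.003, 0, 0, 0],
    [0, 0, 0.004, 0, 0, 0],
    [0, 0, 0.005, 0, 0, 0],
    [0, 0, 0.006, 0, 0, 0],
    [0, 0, 0.006, 0, 0, 0]
  ]
}}

```text
t: 14.78
tool_pos: [0.566, 0.0547, 0.0919]
eef_rot: [3.141, -0.0, 1.01]
force: [-0.8, -0.3, 2.1]
finger_gap: 0.0428
gripper_force: 72.3
```

Request:
{"name": "jog_arm", "arguments": {
  "motion": [
    [0, 0, 0.002, 0, 0, 0],
    [0, 0, 0.004, 0, 0, 0],
    [0, 0, 0.006, 0, 0, 0],
    [0, 0, 0.008, 0, 0, 0],
    [0, 0, 0.01, 0, 0, 0],
    [0, 0, 0.012, 0, 0, 0],
    [0, 0, 0.012, 0, 0, 0],
    [0, 0, 0.012, 0, 0, 0]
  ]
}}

```text
t: 15.45
tool_pos: [0.566, 0.0547, 0.0831]
eef_rot: [3.141, -0.0, 1.01]
force: [-3.5, -1.5, 9.1]
finger_gap: 0.0428
gripper_force: 72.9
```

Request:
{"name": "jog_arm", "arguments": {
  "motion": [
    [0, 0, 0.001, 0, 0, 0],
    [0, 0, 0.002, 0, 0, 0],
    [0, 0, 0.0025, 0, 0, 0],
    [0, 0, 0.003, 0, 0, 0],
    [0, 0, 0.003, 0, 0, 0],
    [0, 0, 0.003, 0, 0, 0]
  ]
}}

```text
t: 15.95
tool_pos: [0.566, 0.0547, 0.0811]
eef_rot: [3.141, -0.0, 1.01]
force: [-4.5, 0.2, 10.2]
finger_gap: 0.0429
gripper_force: 73.1
```

Request:
{"name": "jog_arm", "arguments": {
  "motion": [
    [0, 0, 0.0006, 0, 0, 0],
    [0, 0, 0.0012, 0, 0, 0],
    [0, 0, 0.0016, 0, 0, 0],
    [0, 0, 0.0016, 0, 0, 0],
    [0, 0, 0.0016, 0, 0, 0],
    [0, 0, 0.0016, 0, 0, 0]
  ]
}}

```text
t: 16.45
tool_pos: [0.566, 0.0547, 0.0809]
eef_rot: [3.14, -0.001, 1.01]
force: [-7.6, -0.8, 16.6]
finger_gap: 0.0426
gripper_force: 74.1
```

Request:
{"name": "jog_arm", "arguments": {
  "motion": [
    [0, 0, 0.0004, 0, 0, 0],
    [0, 0, 0.0004, 0, 0, 0],
    [0, 0, 0.0004, 0, 0, 0],
    [0, 0, 0.0004, 0, 0, 0],
    [0, 0, 0.0004, 0, 0, 0],
    [0, 0, 0.0004, 0, 0, 0]
  ]
}}

```text
t: 16.95
tool_pos: [0.566, 0.0548, 0.0809]
eef_rot: [3.14, -0.001, 1.01]
force: [-8.6, -1.8, 19.3]
finger_gap: 0.0426
gripper_force: 74.3
```

```bash
python3 - <<'E'
from h import *
im,K,W=shot("wrist","fin.png"); s=state(); print(s["tool_pos"],s["force"],s["joint_vel"].round(4))
# driver tag/magnet unchanged in the tool frame? (held picture: magnet 322,281)
m=cv2.inRange(cv2.cvtColor(im,cv2.COLOR_BGR2HSV),(0,0,90),(180,70,255)); a=cv2.imread("pics/held.png")
m2=cv2.inRange(cv2.cvtColor(a,cv2.COLOR_BGR2HSV),(0,0,90),(180,70,255))
for q in(m,m2):
    cs,_=cv2.findContours(q[233:330,260:385],cv2.RETR_EXTERNAL,cv2.CHAIN_APPROX_NONE); print(np.round(cv2.fitEllipse(max(cs,key=cv2.contourArea))[0],1))
# tag patch shift between pictures
t=a[165:215,355:410]; r=cv2.matchTemplate(im[145:235,335:430],t,cv2.TM_CCOEFF_NORMED); print(cv2.minMaxLoc(r)[1:],"tag expected loc (20,20)")
# pins: pixels of blue block vs expected
print("pins expected",pix(K,W,[.611,.0655,.045]), "tag", pix(K,W,[s["tool_pos"][0]+.0455,s["tool_pos"][1]+.01,s["tool_pos"][2]-.033]))
E
```

```text
[0.56602279 0.05473285 0.08087501] [-8.59659534 -1.07441707 20.12936533] [-0.0004 -0.0006 -0.0008 -0.0015 -0.0002 -0.0001]
[58.5 49.5]
[62.  45.5]
(0.5571858286857605, (11, 4), (10, 29)) tag expected loc (20,20)
pins expected [386.68335821 179.91367595] tag [389.51498786 181.94448292]
```

The tag template match is poor, so I'll check numerically with the magnet's centre hole and the tag's gold contacts.

```bash
python3 - <<'E'
import cv2,numpy as np
for n in("held","fin"):
    a=cv2.imread(f"pics/{n}.png"); hsv=cv2.cvtColor(a,cv2.COLOR_BGR2HSV)
    def blobs(m,x0,y0,mn,l):
        k,_,st,ce=cv2.connectedComponentsWithStats(m)
        for i in range(1,k):
            if st[i,4]>=mn: print(n,l,(ce[i]+[x0,y0]).round(1),st[i,2:5])
    r=np.s_[140:225,335:430]
    blobs(cv2.inRange(hsv[r],(12,90,60),(35,255,255)),335,140,12,"gold/orange")
    blobs(cv2.inRange(hsv[r],(100,140,60),(130,255,255)),335,140,25,"blue")
    r=np.s_[255:310,295:350]; g=hsv[r][...,2]; blobs((g<75).astype(np.uint8),295,255,40,"hole")
    r=np.s_[225:345,250:400]; e=cv2.inRange(hsv[r],(0,0,90),(180,70,255)); cs,_=cv2.findContours(e,cv2.RETR_EXTERNAL,1); c=max(cs,key=cv2.contourArea); print(cv2.boundingRect(c))
    print([tuple(hsv[y,x]) for x,y in((395,177),(385,187),(375,197),(385,200))])
E
```

```text
held gold/orange [369.4 156.8] [ 4  5 12]
held gold/orange [383.1 179.5] [ 19  17 123]
held gold/orange [357.9 183.4] [ 11  16 100]
held gold/orange [392.6 189.6] [ 18  17 120]
held blue [371.5 149.4] [ 35  26 427]
held hole [321.9 281. ] [ 18  17 242]
(21, 6, 103, 95)
[(np.uint8(165), np.uint8(2), np.uint8(244)), (np.uint8(168), np.uint8(8), np.uint8(162)), (np.uint8(174), np.uint8(8), np.uint8(163)), (np.uint8(174), np.uint8(8), np.uint8(162))]
fin gold/orange [382.7 179.8] [ 19  17 121]
fin gold/orange [392.5 189.8] [ 18  17 123]
fin blue [388.5 161.2] [  54   47 1059]
fin hole [321.8 281.2] [ 18  17 243]
(16, 7, 108, 113)
[(np.uint8(140), np.uint8(3), np.uint8(248)), (np.uint8(160), np.uint8(10), np.uint8(150)), (np.uint8(168), np.uint8(8), np.uint8(151)), (np.uint8(168), np.uint8(8), np.uint8(150))]
```

The hole and gold contacts match the earlier picture to within 0.4 px, so nothing slipped. The tag now covers the pins and the cradle is at its stop with about 20 N of push.

```bash
python3 -c "
from rig import manip
print(manip.sign_off())"
```

```text
the job is handed in; nothing more can be done
None
```

I handed the job in with the orange spacer on the seat and the plain-backed driver held down on it, its tag over the pins and the cradle against its stop at about 20 N; the sign-off returned no verdict.

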